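# Refill the bench socket tray from the carry rail

## Robot

A 6-joint arm with a two-finger parallel gripper is mounted at the origin on a cart in front of the work surface, level with it; the furniture and walls round the work are solid. World frame = base frame: x ahead of the robot, y to its left, z up, the work surface at z = 0. Lengths are in m, angles in rad, forces in N, time in s.
With the tool pointing down it reaches from about 0.3 to 0.775 m from the base axis. Payload 14.6 kg.
Tool frame: the origin (TCP) lies midway between the tips of the shut fingers; the grasp point (between the pads) lies 19 mm behind it; z points along the fingers, y is the line along which they close (so a half turn about z gives the same grasp; the last joint's range is limited). The gripper opens to 94 mm and grips with 3 to 60 N. Pads are 16 mm wide; open, the fingers measure 119 mm over their backs; the gripper's body (75 mm by 177 mm) begins 78 mm behind the grasp point.
Start: joints at [-1.309, 0.3, 1.521, -0, 1.321, -0.067], TCP at [0.178, -0.521, 0.205] pointing down, gripper open.
Joint ranges: [-3.03, 3.03], [-0.79, 2.21], [0.23, 2.52], [-1.04, 4.18], [0, 3.07], [-2.55, 2.55]. Speed limits (rad/s): [2.22, 2.22, 2.57, 3.14, 3.14, 3.14].

## Interface

Orientations are given as a unit quaternion [x, y, z, w].
In Python, from station import get_obs, snapshot, calibration, hand_in gives the robot as it stands. The module is installed in compiled form; this text tells all that it offers.
- The arm moves only by the tool drive_tool, never from a script. Its argument "motion" is a list of rows, each an object with "claw": the closure, from 0 (fully open) to 1 (shut); "travel": the shift along the world's x, y, z scaled (see below), a list of three; "spin": the turn about the world's z scaled (see below). In form: [{"claw": claw, "travel": [x, y, z], "spin": spin}, ...]. A call has 1 to 20 rows; each row is the pose to reach, as a shift and turn from the pose commanded when the call began, turning the shorter way round; what a row does not reach only later rows make up. The controller multiplies each number of a shift by 20 cm and each number of a turn by pi rad. A row lasts 1/10 s, in which the tool goes at most 50 mm and 8.59 degrees, less where a joint would pass 70% of its speed; a pose out of reach is approached as far as the arm can. A call with a number of a shift or a turn outside -1 to 1 is refused whole. A call with a gripper value outside its range is refused whole. The fingers move at their own pace and stop on an object; "newtons" is the grip in N (left out, the last holds). Time passes only in rows, so rows that repeat a pose let the fingers close. It gives the time, the measured TCP pose, the force, the opening and the grip force at its end, in the units of the state.
- get_obs(): the state, without advancing time (a new reading comes with each control period).
- snapshot(name): name is "scene" or "top" or "wrist"; returns the picture (384x512x3 uint8, red, green, blue); there is no depth.
- calibration(name): a dict with "fx", "fy", "cx", "cy" (pixels), "k1" (the pictures are not rectified: a ray, as slopes to the right and down, at radius r is drawn at 1 + k1 r^2 times it, then the intrinsics apply), "R" (3x3) and "t" (3): a world point X has camera coordinates R X + t; the wrist camera has in their place "mount" (4x4, takes a point from camera to tool coordinates, whose origin is the TCP and whose axes are the flange's). Camera axes: x right, y down, z forward; pixel columns grow to the right and rows downward; lengths in m; the calibration is good to about 2 mm. A picture is of the moment at which its call begins: read the wrist's pose just before it. calibration takes no time and is no camera call.
- hand_in(): hands the job in; it is judged then, once.
The state is a dict: "time": time; "q": joint angles; "joint_vel": joint speeds; "effort": joint torques, N m; "tool_pos": TCP position; "tool_rot": TCP orientation; "contact_force": force on the tool from outside, world axes, zero at the start; "ft_torque": the same for the moment, N m; "opening": finger opening in m; "finger_force": force on a finger pad.
Only numpy, scipy, OpenCV 4.12 (cv2) and the standard library are available. Lean on these libraries where they do the work, as an engineer would, in place of code of your own. Each camera call takes 0.05 s, during which the arm holds its last target. There are 200 camera calls.

## Task

Put the row of four sockets back from the aluminium carry rail into the black bench tray: each socket goes mouth down over the peg of its own colour, which is the one that fits it, fully home so that it stands upright on the peg's flange. Leave all four there, let go and at rest.

Things in the scene. Friction and masses are not known exactly. Their poses are not given: they have to be found in the camera images.
- socket_blue_mid (a point): Steel nut socket in a smooth blue sleeve, the smallest of four: an upright cylinder 27 mm in diameter and 60 mm tall, grasped round the sleeve from above (any yaw); a steel drive end 22 mm wide forms its top 6 mm. Its mouth, a 17 mm wide twelve-point bore 42 mm deep, faces down. This point is its centre, 30 mm above its underside; z up along the axis. Loose, 0.1 to 0.3 kg; starts on the carry rail.
- socket_yellow_mid (a point): Steel nut socket in a smooth yellow sleeve, the second smallest of four: an upright cylinder 32 mm in diameter and 60 mm tall, grasped round the sleeve from above (any yaw); a steel drive end 22 mm wide forms its top 6 mm. Its mouth, a 21 mm wide twelve-point bore 42 mm deep, faces down. This point is its centre, 30 mm above its underside; z up along the axis. Loose, 0.1 to 0.3 kg; starts on the carry rail.
- socket_red_mid (a point): Steel nut socket in a smooth red sleeve, the second largest of four: an upright cylinder 37 mm in diameter and 60 mm tall, grasped round the sleeve from above (any yaw); a steel drive end 22 mm wide forms its top 6 mm. Its mouth, a 25 mm wide twelve-point bore 42 mm deep, faces down. This point is its centre, 30 mm above its underside; z up along the axis. Loose, 0.1 to 0.3 kg; starts on the carry rail.
- socket_green_mid (a point): Steel nut socket in a smooth green sleeve, the largest of four: an upright cylinder 43 mm in diameter and 60 mm tall, grasped round the sleeve from above (any yaw); a steel drive end 22 mm wide forms its top 6 mm. Its mouth, a 30 mm wide twelve-point bore 42 mm deep, faces down. This point is its centre, 30 mm above its underside; z up along the axis. Loose, 0.1 to 0.3 kg; starts on the carry rail.
- peg_blue: Blue peg fixed upright in the bench tray: a round flange 31 mm in diameter and 4 mm thick, on it a post 13.5 mm in diameter that rounds off from 22 mm up to a 6 mm wide tip at 40 mm. Origin on the axis at the underside of the flange (10 mm above the desk), z up. The blue socket fits over it and, fully down, rests on the flange with its underside 4 mm and its centre 34 mm above this origin; smaller sockets do not go down over it.
- peg_yellow: Yellow peg fixed upright in the bench tray: a round flange 36 mm in diameter and 4 mm thick, on it a post 17.5 mm in diameter that rounds off from 22 mm up to a 6 mm wide tip at 40 mm. Origin on the axis at the underside of the flange (10 mm above the desk), z up. The yellow socket fits over it and, fully down, rests on the flange with its underside 4 mm and its centre 34 mm above this origin; smaller sockets do not go down over it.
- peg_red: Red peg fixed upright in the bench tray: a round flange 41 mm in diameter and 4 mm thick, on it a post 21.5 mm in diameter that rounds off from 22 mm up to a 6 mm wide tip at 40 mm. Origin on the axis at the underside of the flange (10 mm above the desk), z up. The red socket fits over it and, fully down, rests on the flange with its underside 4 mm and its centre 34 mm above this origin; smaller sockets do not go down over it.
- peg_green: Green peg fixed upright in the bench tray: a round flange 47 mm in diameter and 4 mm thick, on it a post 26.5 mm in diameter that rounds off from 22 mm up to a 6 mm wide tip at 40 mm. Origin on the axis at the underside of the flange (10 mm above the desk), z up. The green socket fits over it and, fully down, rests on the flange with its underside 4 mm and its centre 34 mm above this origin; smaller sockets do not go down over it.
- carry_rail: Aluminium rail with orange end caps, fixed on the desk, 50 mm wide (x), 300 mm long (y), origin at the centre of its underside. The sockets stand on its upper face, 12 mm up, in a row along its y axis at y = +99, +33, -33 and -99 mm, each over an equal steel stud 12 mm in diameter whose tip is 24 mm above that face: lift a socket by at least 30 mm to free it. Which socket is where varies.
- bench_tray: Black tray with grey edges, fixed on the desk, 78 mm wide (x), 286 mm long (y), 10 mm thick, origin at the centre of its underside. Carries the four pegs in a row along its y axis at y = +99, +33, -33 and -99 mm; which peg is where varies. Rail and tray may swap sides. Behind them stands a black tool bag 0.27 m tall (x > 0.62, y -0.24 to -0.03): cross from side to side straight, with the gripper at x < 0.53.
There are look-alikes about, which are no part of the job. What is shaped like the part that bears socket_blue_mid but green or turquoise is not meant.

How it is judged:
By the outcome, as a careful person would: the job done as asked, in the order asked, and still so for the second after the job is handed in, with the robot touching nothing.
It also fails if it takes over 112 s, if anything falls off the work surface, if the arm or the gripper's body presses on something with over 40 N, if the wrist force passes 120 N, or if a joint passes its speed limit or range.

## Working session

There is one attempt and no reset: what is moved stays moved. The work goes in short steps, Python scripts to look and compute and a tool call to move; the robot and the scene stay as the last step left them, time stands still between calls to the robot, and variables do not carry over. Pictures are saved under pics/ and viewed, at most 14 in all, crops included, and the job is handed in when it is done.

Besides the shell and the picture viewer there is one more tool, called after "Request:" as name([rows], argument=value, ...), one row to a line, values as JSON. drive_tool: Moves the arm, as the interface text tells. Shifts and turns lie within -1 to 1; 1 stands for 20 cm of shift or pi rad of turn. Its arguments: {"type":"object","properties":{"motion":{"type":"array"},"newtons":{"type":"number"}},"required":["motion"]}

```bash
mkdir -p pics; python3 - <<'E'
from station import *
import cv2
o=get_obs();print({k:o[k] for k in('time','tool_pos','tool_rot','opening')})
for n in("scene","top"):
    c=calibration(n);print(n,c)
    cv2.imwrite(f"pics/{n}0.png",cv2.cvtColor(snapshot(n),cv2.COLOR_RGB2BGR))
print(calibration("wrist"))
E
```

```text
{'time': 0.0, 'tool_pos': array([ 0.17752002, -0.52029613,  0.20489833]), 'tool_rot': array([ 9.86517322e-01,  1.63655916e-01, -5.09271658e-05, -5.58836370e-04]), 'opening': 0.09413310339343255}
scene {'fx': 348.9016996616229, 'fy': 348.9016996616229, 'cx': 256.05109686130265, 'cy': 189.2059646555152, 'k1': -0.052135229433758735, 'R': array([[-0.87186122, -0.48973268, -0.00446291],
       [-0.32904902,  0.59250012, -0.7353029 ],
       [ 0.36274614, -0.63961357, -0.67772393]]), 't': array([0.38477405, 0.2045364 , 0.7993597 ])}
top {'fx': 348.66799130935823, 'fy': 348.66799130935823, 'cx': 256.3439351766442, 'cy': 192.955007246089, 'k1': -0.01595256033014612, 'R': array([[-0.02309861, -0.99943499, -0.02441624],
       [-0.98826715,  0.02651517, -0.15041607],
       [ 0.15097849,  0.02065536, -0.98832123]]), 't': array([0.00778274, 0.45790218, 1.02370705])}
{'fx': 308.92026118942266, 'fy': 308.92026118942266, 'cx': 255.19431715488355, 'cy': 192.11272829211438, 'k1': 0.0004906205283419252, 'mount': array([[-3.94659913e-04, -9.64489819e-01, -2.64119733e-01,
         7.63292832e-02],
       [ 9.99999915e-01, -3.48095313e-04, -2.23101443e-04,
         9.16741904e-04],
       [ 1.23240229e-04, -2.64119799e-01,  9.64489874e-01,
        -1.79267182e-01],
       [ 0.00000000e+00,  0.00000000e+00,  0.00000000e+00,
         1.00000000e+00]])}
```

View pics/top0.png

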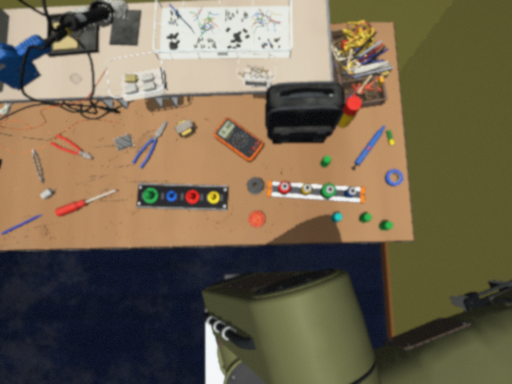

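View pics/scene0.png

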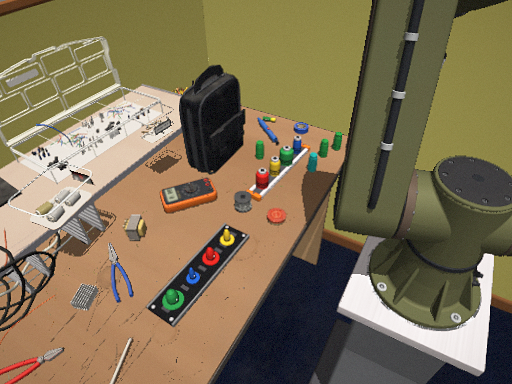

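The top picture shows the tray on the left (pegs green, blue, red and yellow at x=150, 171, 193 and 213, row 197). The rail is on the right (sockets red, yellow, green and blue at x=285, 306, 329 and 352, row about 190). The loose green and turquoise cylinders are decoys. I'll cast rays for a coarse fix.

```bash
cat > h.py <<'E'
from station import *
import cv2, numpy as np
from scipy.spatial.transform import Rotation as Ro
def cam(n):
    c=calibration(n)
    K=np.array([[c['fx'],0,c['cx']],[0,c['fy'],c['cy']],[0,0,1.]]);d=np.array([c['k1'],0,0,0,0])
    if 'R' in c: R=np.array(c['R']);t=np.array(c['t'])
    else:
        o=get_obs();T=np.eye(4);T[:3,:3]=Ro.from_quat(o['tool_rot']).as_matrix();T[:3,3]=o['tool_pos']
        M=np.linalg.inv(T@c['mount']);R=M[:3,:3];t=M[:3,3]
    return K,d,R,t
def ray(C,p,z):
    K,d,R,t=C
    u=cv2.undistortPointsIter(np.array([[p]],float),K,d,None,None,(3,50,1e-10))[0,0]
    o=-R.T@t;v=R.T@np.array([u[0],u[1],1]);return o+v*(z-o[2])/v[2]
def proj(C,X):
    K,d,R,t=C
    return cv2.projectPoints(np.array([X],float),cv2.Rodrigues(R)[0],t,K,d)[0][0,0]
def shot(n,f):
    C=cam(n);im=snapshot(n);cv2.imwrite(f,cv2.cvtColor(im,cv2.COLOR_RGB2BGR));return C,im
HUE={'red':(172,8),'yellow':(20,35),'green':(45,80),'blue':(100,125)}
def mask(im,c,s=110,v=50):
    h=cv2.cvtColor(im,cv2.COLOR_RGB2HSV);a,b=HUE[c]
    H=h[...,0];m=(H>=a)&(H<=b) if a<b else (H>=a)|(H<=b)
    return (m&(h[...,1]>s)&(h[...,2]>v)).astype(np.uint8)
E
python3 - <<'E'
from h import *
C=cam('top')
for p in[(150,197),(213,197)]:print('peg',ray(C,p,.015))
for p in[(285,187),(306,189),(329,190),(352,191)]:print('sock',ray(C,p,.07))
E
```

```text
peg [0.45711339 0.32836492 0.015     ]
peg [0.4518996  0.13132165 0.015     ]
sock [ 0.4679866  -0.08890177  0.07      ]
sock [ 0.46037935 -0.15009021  0.07      ]
sock [ 0.45560483 -0.21702576  0.07      ]
sock [ 0.4508462  -0.28377421  0.07      ]
```

Request:
drive_tool([
  {"claw": 0, "travel": [0.2, 0.2, 0.25], "spin": -0.04},
  {"claw": 0, "travel": [0.4, 0.4, 0.28], "spin": -0.08},
  {"claw": 0, "travel": [0.6, 0.6, 0.28], "spin": -0.105},
  {"claw": 0, "travel": [0.8, 0.8, 0.28], "spin": -0.105},
  {"claw": 0, "travel": [1, 1, 0.28], "spin": -0.105},
  {"claw": 0, "travel": [1, 1, 0.28], "spin": -0.105},
  {"claw": 0, "travel": [1, 1, 0.28], "spin": -0.105},
  {"claw": 0, "travel": [1, 1, 0.28], "spin": -0.105},
])

```text
time: 0.9
tool_pos: [0.378, -0.32, 0.2612]
tool_rot: [1.0, 0.001, -0.0, -0.0]
contact_force: [-0.3, -0.7, 0.9]
opening: 0.0938
finger_force: 0.0
```

Request:
drive_tool([
  {"claw": 0, "travel": [0.06, 0.2, 0], "spin": 0},
  {"claw": 0, "travel": [0.06, 0.4, 0], "spin": 0},
  {"claw": 0, "travel": [0.06, 0.68, 0], "spin": 0},
  {"claw": 0, "travel": [0.06, 0.68, 0], "spin": 0},
  {"claw": 0, "travel": [0.06, 0.68, 0], "spin": 0},
  {"claw": 0, "travel": [0.06, 0.68, 0], "spin": 0},
])

```text
time: 1.5
tool_pos: [0.3894, -0.1859, 0.2614]
tool_rot: [1.0, -0.001, -0.0, 0.0]
contact_force: [-1.2, -0.1, -0.5]
opening: 0.094
finger_force: 0.0
```

```bash
python3 - <<'E'
from h import *
o=get_obs();print(o['tool_pos'],o['tool_rot'],o['joint_vel'].round(3) if hasattr(o['joint_vel'],'round') else o['joint_vel'])
C,im=shot('wrist','pics/w1.png')
E
```

```text
[ 0.38937643 -0.18589704  0.26141874] [ 9.99999253e-01 -1.21643253e-03 -3.68399357e-05  1.17479726e-04] [-0.009  0.01  -0.004 -0.     0.002  0.004]
```

View pics/w1.png

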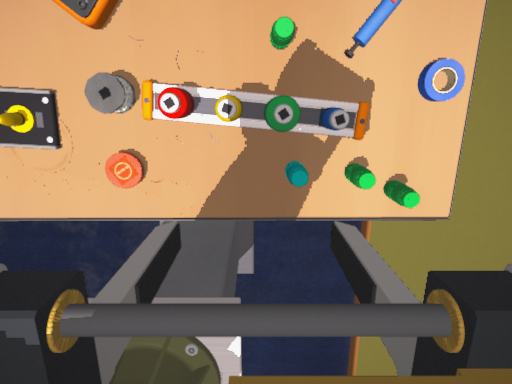

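The wrist picture shows the rail with red (171,102), yellow (228,107), green (283,113) and blue (340,119). Each drive end has a dark square hole, so I'll centroid those holes.

```bash
cat >> h.py <<'E'
def fitrow(P,ys):
    # rigid 2D fit of points at (0,ys) -> origin, yaw, predicted, residuals
    P=np.array(P)[:,:2];ys=np.array(ys);o=P.mean(0)
    d=(P-o).T@(ys-ys.mean());d/=np.linalg.norm(d);o=o-d*ys.mean()
    pr=o+ys[:,None]*d;return o,np.arctan2(-d[0],d[1]),pr,(P-pr)*1e3
E
python3 - <<'E'
from h import *
C=cam('wrist');im=cv2.cvtColor(cv2.imread('pics/w1.png'),cv2.COLOR_BGR2RGB)
g=cv2.cvtColor(im,cv2.COLOR_RGB2GRAY)
P=[]
for p in[(171,102),(228,107),(283,113),(340,119)]:
    m=np.zeros_like(g);cv2.circle(m,p,9,1,-1)
    m=((g<75)&(m>0)).astype(np.uint8)
    n,l,s,c=cv2.connectedComponentsWithStats(m)
    i=max(range(1,n),key=lambda i:s[i,4]);print(p,s[i],c[i].round(2))
    P.append(ray(C,c[i],.072))
o,y,pr,r=fitrow(P,[.099,.033,-.033,-.099]);print(o,y);print(pr.round(4));print(r.round(1))
cv2.imwrite('pics/w1z.png',cv2.resize(cv2.cvtColor(im,cv2.COLOR_RGB2BGR)[70:150,130:390],None,fx=3,fy=3,interpolation=cv2.INTER_CUBIC))
E
```

```text
Traceback (most recent call last):
ValueError: max() iterable argument is empty
```

```bash
python3 - <<'E'
from h import *
C=cam('wrist');im=cv2.cvtColor(cv2.imread('pics/w1.png'),cv2.COLOR_BGR2RGB)
g=im.max(2).astype(int)
print(g[94:112,160:184:1]) 
cv2.imwrite('pics/w1z.png',cv2.resize(cv2.cvtColor(im,cv2.COLOR_RGB2BGR)[70:150,130:390],None,fx=3,fy=3,interpolation=cv2.INTER_CUBIC))
P=[]
for p in[(171,102),(228,107),(283,113),(340,119)]:
    w=np.zeros(g.shape,np.uint8);cv2.circle(w,p,7,1,-1)
    lo,hi=g[w>0].min(),np.percentile(g[w>0],85)
    m=((g<(lo+hi)/2)&(w>0)).astype(np.uint8)
    n,l,s,c=cv2.connectedComponentsWithStats(m)
    i=max(range(1,n),key=lambda i:s[i,4]);print(p,lo,hi,s[i],c[i].round(2))
    P.append(ray(C,c[i],.072))
o,y,pr,r=fitrow(P,[.099,.033,-.033,-.099]);print(o,y);print(pr.round(4));print(r.round(1))
E
```

```text
[[246 246 246 237 216 237 245 246 246 247 245 239 225 186 149 160 176 217
  243 243 242 242 233 183]
 [246 246 241 239 246 247 247 247 247 247 247 247 247 242 214 158 154 202
  233 237 243 242 240 224]
 [246 242 236 246 247 247 247 247 247 244 244 246 247 247 245 223 144 151
  175 216 243 242 242 238]
 [245 237 246 247 247 247 247 246 238 149 145 238 247 247 247 245 197 126
  149 214 243 243 242 241]
 [242 240 247 247 247 247 243 228 149  81  93 195 246 247 247 247 241 176
  126 191 234 237 243 242]
 [240 245 247 247 247 237 150  79  81  81  80 120 212 245 247 247 246 228
  135 172 213 213 243 242]
 [241 247 246 243 231 150  80  79  80  79  80  79 100 218 247 247 247 240
  148 163 218 213 243 242]
 [233 247 245 176  80  79  79  79  80  79  81  79  92 195 246 247 247 246
  188 121 159 215 243 242]
 [238 247 246 224 129  81  79  79  78  79  80  80  80 121 229 247 247 246
  223 122 152 216 243 243]
 [241 247 247 246 220  80  79  79  80  79  81  79  81  81 187 246 247 246
  224 121 144 216 243 243]
 [240 246 247 247 244 129  80  79  79  79  80  81  79  81 140 238 247 246
  216 119 143 21
[... 427 characters left out ...]
9 241 246 247 247 246 238 245 247 247 247 247 247 244 212 151
  195 227 233 244 244 243]
 [247 247 246 239 239 245 247 247 247 247 247 247 247 247 245 210 137 211
  244 246 245 244 244 242]
 [245 246 247 246 244 242 244 244 245 246 246 246 245 237 218 215 236 244
  246 245 245 244 244 239]]
(171, 102) 78 247.0 [164  97  11  12  72] [168.81 102.38]
(228, 107) 42 171.0 [222 104  10  10  68] [226.79 108.18]
(283, 113) 41 168.0 [278 108  11  12  78] [283.28 113.56]
(340, 119) 38 164.0 [335 114  10  11  77] [339.71 119.16]
[ 0.46224001 -0.18693586] -0.09765383364455815
[[ 0.4719 -0.0884]
 [ 0.4655 -0.1541]
 [ 0.459  -0.2198]
 [ 0.4526 -0.2855]]
[[ 0.1  0.2]
 [-0.1 -0.4]
 [ 0.1  0.1]
 [-0.   0.1]]
```

View pics/w1z.png

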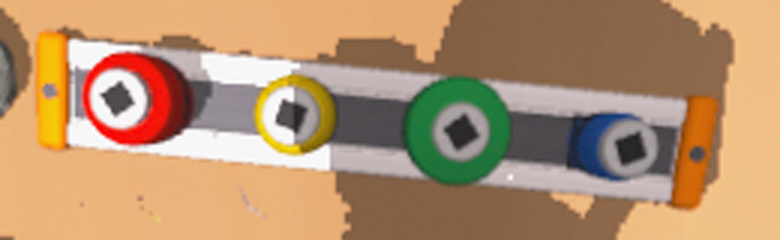

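The picture shows all four sockets clean on the studs, and the holes fit the row within 0.4 mm. Next I'll view the tray.

Request:
drive_tool([
  {"claw": 0, "travel": [0, 0.25, 0], "spin": 0},
  {"claw": 0, "travel": [0, 0.5, 0], "spin": 0},
  {"claw": 0, "travel": [0, 0.75, 0], "spin": 0},
  {"claw": 0, "travel": [0, 1, 0], "spin": 0},
])

```text
time: 1.95
tool_pos: [0.3896, 0.016, 0.2614]
tool_rot: [1.0, -0.002, -0.0, 0.0]
contact_force: [1.6, 0.2, 0.1]
opening: 0.094
finger_force: 0.0
```

Request:
drive_tool([
  {"claw": 0, "travel": [-0.05, 0.25, 0], "spin": 0},
  {"claw": 0, "travel": [-0.05, 0.5, 0], "spin": 0},
  {"claw": 0, "travel": [-0.05, 0.75, 0], "spin": 0},
  {"claw": 0, "travel": [-0.05, 1, 0], "spin": 0},
  {"claw": 0, "travel": [-0.05, 1, 0], "spin": 0},
  {"claw": 0, "travel": [-0.05, 1, 0], "spin": 0},
  {"claw": 0, "travel": [-0.05, 1, 0], "spin": 0},
])

```text
time: 2.65
tool_pos: [0.3802, 0.2142, 0.2612]
tool_rot: [1.0, -0.001, -0.0, 0.0]
contact_force: [0.2, 0.2, -1.1]
opening: 0.0941
finger_force: 0.0
```

```bash
python3 - <<'E'
from h import *
o=get_obs();print(o['tool_pos'],o['joint_vel'],o['q'])
C,im=shot('wrist','pics/w2.png')
for c in HUE:
    n,l,s,ce=cv2.connectedComponentsWithStats(mask(im[:230],c))
    print(c,[(s[i].tolist(),ce[i].round(1).tolist()) for i in range(1,n) if s[i,4]>60])
E
```

```text
[0.38020305 0.21415121 0.26124954] [-0.01050554 -0.01253572  0.00333891  0.00062714 -0.00072719  0.0045554 ] [ 4.29121717e-01  4.20360373e-04  1.73461238e+00 -2.15415325e-04
  1.40706395e+00  2.00286620e+00]
red [([471, 78, 41, 32, 1041], [491.9, 94.5]), ([253, 92, 31, 32, 804], [267.9, 107.5]), ([0, 109, 23, 25, 361], [8.4, 119.4]), ([391, 144, 38, 37, 723], [407.0, 163.0])]
yellow [([445, 73, 16, 39, 290], [452.3, 91.3]), ([304, 96, 27, 29, 623], [317.2, 110.4]), ([474, 214, 38, 16, 567], [493.4, 221.9])]
green [([152, 84, 35, 37, 1034], [168.9, 101.9])]
blue [([114, 0, 12, 16, 114], [119.1, 6.7]), ([135, 0, 21, 30, 208], [144.4, 14.8]), ([207, 93, 24, 25, 312], [218.7, 103.9]), ([195, 215, 32, 15, 330], [208.8, 222.0]), ([360, 215, 20, 15, 141], [368.7, 221.0]), ([436, 215, 21, 15, 149], [446.8, 219.8]), ([12, 216, 85, 14, 923], [52.5, 223.1]), ([99, 216, 56, 14, 526], [123.8, 223.1])]
```

View pics/w2.png

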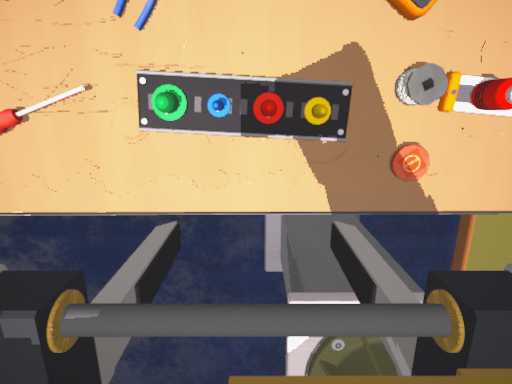

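The picture shows the tray with green (169,102), blue (219,104), red (268,108) and yellow (318,110). The posts stay inside the flange outlines, so ellipse fits to the outlines will do.

```bash
python3 - <<'E'
from h import *
C=cam('wrist');im=cv2.cvtColor(cv2.imread('pics/w2.png'),cv2.COLOR_BGR2RGB)
P=[];c4=['green','blue','red','yellow']
for c,p in zip(c4,[(169,102),(219,104),(268,108),(318,110)]):
    w=np.zeros(im.shape[:2],np.uint8);cv2.circle(w,p,24,1,-1)
    m=mask(im,c,80,50)*w
    cs=cv2.findContours(m,cv2.RETR_EXTERNAL,cv2.CHAIN_APPROX_NONE)[0]
    k=cv2.convexHull(max(cs,key=cv2.contourArea));e=cv2.fitEllipse(k);b=cv2.boundingRect(k)
    print(c,e,b);P.append(ray(C,e[0],.014))
o,y,pr,r=fitrow(P,[.099,.033,-.033,-.099]);print(o,y);print(pr.round(4));print(r.round(1))
E
```

```text
green ((168.80841064453125, 101.97327423095703), (35.098209381103516, 38.0191764831543), 150.8890838623047) (151, 84, 36, 37)
blue ((218.3640899658203, 104.94988250732422), (23.95614242553711, 24.8037109375), 160.7469940185547) (207, 93, 24, 25)
red ((267.91845703125, 107.60625457763672), (31.689786911010742, 32.58312225341797), 3.8462493419647217) (252, 92, 32, 33)
yellow ((317.2345886230469, 110.3469467163086), (27.29127311706543, 29.06024169921875), 25.29528045654297) (304, 96, 28, 29)
[0.45852899 0.2286622 ] -0.05791631240429411
[[0.4643 0.3275]
 [0.4604 0.2616]
 [0.4566 0.1957]
 [0.4528 0.1298]]
[[ 0.1 -0.2]
 [-0.1  0.1]
 [ 0.   0.1]
 [ 0.   0.1]]
```

Request:
drive_tool([
  {"claw": 0, "travel": [0.45, -1, -0.3], "spin": 0.5},
  {"claw": 0, "travel": [0.45, -1, -0.3], "spin": 0.5},
  {"claw": 0, "travel": [0.45, -1, -0.3], "spin": 0.5},
  {"claw": 0, "travel": [0.45, -1, -0.3], "spin": 0.5},
  {"claw": 0, "travel": [0.45, -1, -0.3], "spin": 0.5},
  {"claw": 0, "travel": [0.45, -1, -0.3], "spin": 0.5},
  {"claw": 0, "travel": [0.45, -1, -0.3], "spin": 0.5},
])

```text
time: 3.4
tool_pos: [0.4697, 0.012, 0.2008]
tool_rot: [0.89, 0.455, -0.001, -0.0]
contact_force: [1.1, -0.5, 0.4]
opening: 0.0938
finger_force: 0.0
```

Request:
drive_tool([
  {"claw": 0, "travel": [0, -0.51, -0.3], "spin": 0.25},
  {"claw": 0, "travel": [0, -0.51, -0.3], "spin": 0.25},
  {"claw": 0, "travel": [0, -0.51, -0.3], "spin": 0.25},
  {"claw": 0, "travel": [0, -0.51, -0.3], "spin": 0.25},
  {"claw": 0, "travel": [0, -0.51, -0.3], "spin": 0.25},
  {"claw": 0, "travel": [0, -0.51, -0.3], "spin": 0.25},
  {"claw": 0, "travel": [0, -0.51, -0.3], "spin": 0.25},
])

```text
time: 4.1
tool_pos: [0.4692, -0.088, 0.1416]
tool_rot: [0.649, 0.761, 0.0, 0.0]
contact_force: [1.0, -0.2, -0.1]
opening: 0.0938
finger_force: 0.0
```

Request:
drive_tool([
  {"claw": 0, "travel": [0.013, -0.002, -0.2], "spin": -0.05},
  {"claw": 0, "travel": [0.013, -0.002, -0.4], "spin": -0.05},
  {"claw": 0, "travel": [0.013, -0.002, -0.5], "spin": -0.05},
  {"claw": 0, "travel": [0.013, -0.002, -0.57], "spin": -0.05},
  {"claw": 0, "travel": [0.013, -0.002, -0.57], "spin": -0.05},
  {"claw": 0, "travel": [0.013, -0.002, -0.57], "spin": -0.05},
  {"claw": 1, "travel": [0.013, -0.002, -0.57], "spin": -0.05},
  {"claw": 1, "travel": [0.013, -0.002, -0.57], "spin": -0.05},
  {"claw": 1, "travel": [0.013, -0.002, -0.57], "spin": -0.05},
  {"claw": 1, "travel": [0.013, -0.002, -0.57], "spin": -0.05},
  {"claw": 1, "travel": [0.013, -0.002, -0.57], "spin": -0.05},
  {"claw": 1, "travel": [0.013, -0.002, -0.57], "spin": -0.05},
], newtons=20)

```text
time: 5.3
tool_pos: [0.4722, -0.0869, 0.0275]
tool_rot: [0.706, 0.708, 0.0, 0.0]
contact_force: [0.1, -0.8, 0.2]
opening: 0.049
finger_force: 0.0
```

Request:
drive_tool([
  {"claw": 1, "travel": [0, 0, 0], "spin": 0},
  {"claw": 1, "travel": [0, 0, 0], "spin": 0},
  {"claw": 1, "travel": [0, 0, 0], "spin": 0},
  {"claw": 1, "travel": [0, 0, 0], "spin": 0},
])

```text
time: 5.7
tool_pos: [0.4722, -0.0869, 0.0274]
tool_rot: [0.706, 0.708, -0.0, -0.0]
contact_force: [-0.4, -0.2, -0.4]
opening: 0.0368
finger_force: 20.0
```

Request:
drive_tool([
  {"claw": 1, "travel": [0, 0, 0.1], "spin": 0},
  {"claw": 1, "travel": [0, 0, 0.25], "spin": 0},
  {"claw": 1, "travel": [0, 0, 0.45], "spin": 0},
  {"claw": 1, "travel": [0, 0.2, 0.5], "spin": 0},
  {"claw": 1, "travel": [-0.08, 0.4, 0.5], "spin": 0},
  {"claw": 1, "travel": [-0.08, 0.6, 0.5], "spin": 0},
  {"claw": 1, "travel": [-0.08, 0.8, 0.5], "spin": 0},
  {"claw": 1, "travel": [-0.08, 1, 0.5], "spin": 0},
  {"claw": 1, "travel": [-0.08, 1, 0.5], "spin": 0},
])

```text
time: 6.6
tool_pos: [0.4557, 0.1165, 0.1273]
tool_rot: [0.705, 0.709, 0.0, -0.0]
contact_force: [0.6, 0.7, -1.4]
opening: 0.0366
finger_force: 20.0
```

Request:
drive_tool([
  {"claw": 1, "travel": [0, 0.2, 0], "spin": 0},
  {"claw": 1, "travel": [0, 0.35, 0], "spin": 0},
  {"claw": 1, "travel": [0, 0.42, 0], "spin": 0},
  {"claw": 1, "travel": [0, 0.42, 0], "spin": 0},
  {"claw": 1, "travel": [0, 0.42, 0], "spin": 0},
  {"claw": 1, "travel": [0, 0.42, 0], "spin": 0},
])

```text
time: 7.2
tool_pos: [0.4563, 0.1959, 0.1274]
tool_rot: [0.707, 0.707, -0.0, 0.0]
contact_force: [0.0, -0.4, -2.0]
opening: 0.0368
finger_force: 20.0
```

```bash
python3 - <<'E'
from h import *
o=get_obs();print(o['time'],o['tool_pos'],o['contact_force'],o['opening'],o['q'])
C,im=shot('wrist','pics/w3.png')
E
```

```text
7.2 [0.45628018 0.19592638 0.1273994 ] [ 0.02839552 -0.42438315 -1.95609048] 0.036812688061344356 [ 3.31901898e-01  2.64354651e-01  1.75944080e+00 -1.70712199e-04
  1.11810146e+00  3.31100098e-01]
```

View pics/w3.png

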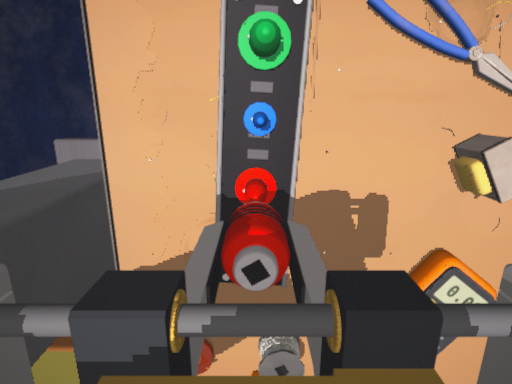

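The picture shows the red socket held upright (hole at about (256,271)), short of the red peg (256,186). I'll check its offset in the hand, and the peg positions, from this view.

```bash
python3 - <<'E'
from h import *
C=cam('wrist');im=cv2.cvtColor(cv2.imread('pics/w3.png'),cv2.COLOR_BGR2RGB);o=get_obs()
g=im.max(2).astype(int)
w=np.zeros(g.shape,np.uint8);cv2.circle(w,(256,271),15,1,-1)
m=((g<75)&(w>0));yy,xx=np.nonzero(m);print(len(xx),xx.mean(),yy.mean())
print('held-top minus tcp',ray(C,(xx.mean(),yy.mean()),o['tool_pos'][2]+.0445)-o['tool_pos'])
for c,p,r in[('green',(265,40),34),('blue',(260,119),24)]:
    w=np.zeros(im.shape[:2],np.uint8);cv2.circle(w,p,r,1,-1)
    k=cv2.convexHull(max(cv2.findContours(mask(im,c,80,50)*w,0,1)[0],key=cv2.contourArea))
    e=cv2.fitEllipse(k);print(c,e,ray(C,e[0],.014))
E
```

```text
398 254.99748743718592 271.97989949748745
held-top minus tcp [-0.0002721  -0.00140772  0.0445    ]
green ((264.07843017578125, 40.13999557495117), (54.308998107910156, 59.44959259033203), 3.2774970531463623) [0.4637886  0.32803395 0.014     ]
blue ((259.32843017578125, 118.44538879394531), (33.874229431152344, 34.87623596191406), 176.3680419921875) [0.45992891 0.26206506 0.014     ]
```

Request:
drive_tool([
  {"claw": 1, "travel": [0, 0.008, -0.1], "spin": 0},
  {"claw": 1, "travel": [0, 0.008, -0.2], "spin": 0},
  {"claw": 1, "travel": [0, 0.008, -0.25], "spin": 0},
  {"claw": 1, "travel": [0, 0.008, -0.3], "spin": 0},
  {"claw": 1, "travel": [0, 0.008, -0.34], "spin": 0},
  {"claw": 1, "travel": [0, 0.008, -0.38], "spin": 0},
  {"claw": 1, "travel": [0, 0.008, -0.42], "spin": 0},
  {"claw": 1, "travel": [0, 0.008, -0.45], "spin": 0},
  {"claw": 1, "travel": [0, 0.008, -0.48], "spin": 0},
  {"claw": 1, "travel": [0, 0.008, -0.488], "spin": 0},
  {"claw": 1, "travel": [0, 0.008, -0.488], "spin": 0},
])

```text
time: 8.35
tool_pos: [0.4562, 0.1987, 0.0298]
tool_rot: [0.706, 0.708, -0.0, -0.0]
contact_force: [0.3, -0.6, -1.7]
opening: 0.0371
finger_force: 20.0
```

Request:
drive_tool([
  {"claw": 0.3, "travel": [0, 0, -0.002], "spin": 0},
  {"claw": 0.3, "travel": [0, 0, -0.002], "spin": 0},
  {"claw": 0.3, "travel": [0, 0, -0.002], "spin": 0},
  {"claw": 0.3, "travel": [0, 0, -0.002], "spin": 0},
  {"claw": 0.3, "travel": [0, 0, 0.1], "spin": 0},
  {"claw": 0.3, "travel": [0, 0, 0.3], "spin": 0},
  {"claw": 0.3, "travel": [0, 0, 0.5], "spin": 0},
  {"claw": 0.3, "travel": [0, -0.25, 0.5], "spin": 0},
  {"claw": 0.3, "travel": [0, -0.5, 0.5], "spin": 0},
  {"claw": 0.3, "travel": [0, -0.75, 0.5], "spin": 0},
  {"claw": 0.3, "travel": [0.05, -1, 0.5], "spin": 0},
])

```text
time: 9.45
tool_pos: [0.4653, -0.0021, 0.1302]
tool_rot: [0.706, 0.708, 0.0, 0.0]
contact_force: [0.9, 0.5, 0.4]
opening: 0.0658
finger_force: 0.0
```

Request:
drive_tool([
  {"claw": 0.3, "travel": [0, -0.25, 0], "spin": 0},
  {"claw": 0.3, "travel": [0, -0.5, 0], "spin": 0},
  {"claw": 0.3, "travel": [0, -0.7, 0], "spin": 0},
  {"claw": 0.3, "travel": [0, -0.765, 0], "spin": 0},
  {"claw": 0.3, "travel": [0, -0.765, 0], "spin": 0},
  {"claw": 0.3, "travel": [0, -0.765, 0], "spin": 0},
  {"claw": 0.3, "travel": [0, -0.765, 0], "spin": 0},
])

```text
time: 10.15
tool_pos: [0.4661, -0.1519, 0.1299]
tool_rot: [0.706, 0.708, 0.0, -0.0]
contact_force: [-0.5, 0.2, -0.1]
opening: 0.066
finger_force: 0.0
```

```bash
python3 - <<'E'
from h import *
shot('wrist','pics/w4.png');shot('top','pics/t4.png');C,im=shot('scene','pics/s4.png')
cv2.imwrite('pics/s4z.png',cv2.resize(cv2.cvtColor(im,cv2.COLOR_RGB2BGR)[120:330,130:350],None,fx=2.5,fy=2.5))
E
```

```text
(no output)
```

View pics/s4z.png

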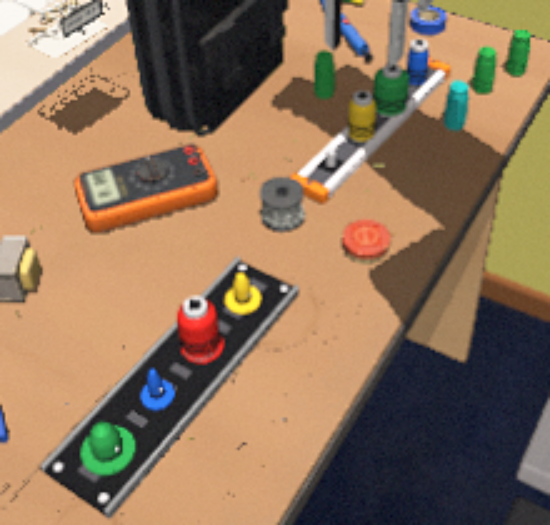

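The picture shows the red socket standing upright on its flange. Yellow is next.

Request:
drive_tool([
  {"claw": 0.3, "travel": [-0.003, -0.015, -0.2], "spin": 0},
  {"claw": 0.3, "travel": [-0.003, -0.015, -0.4], "spin": 0},
  {"claw": 0.3, "travel": [-0.003, -0.015, -0.48], "spin": 0},
  {"claw": 0.3, "travel": [-0.003, -0.015, -0.51], "spin": 0},
  {"claw": 0.3, "travel": [-0.003, -0.015, -0.51], "spin": 0},
  {"claw": 1, "travel": [-0.003, -0.015, -0.51], "spin": 0},
  {"claw": 1, "travel": [-0.003, -0.015, -0.51], "spin": 0},
  {"claw": 1, "travel": [-0.003, -0.015, -0.51], "spin": 0},
  {"claw": 1, "travel": [-0.003, -0.015, -0.51], "spin": 0},
  {"claw": 1, "travel": [-0.003, -0.015, -0.51], "spin": 0},
  {"claw": 1, "travel": [-0.003, -0.015, -0.51], "spin": 0},
  {"claw": 1, "travel": [-0.003, -0.015, -0.51], "spin": 0},
])

```text
time: 11.5
tool_pos: [0.4656, -0.1564, 0.0282]
tool_rot: [0.706, 0.708, 0.0, 0.0]
contact_force: [-1.5, 1.2, 5.6]
opening: 0.0322
finger_force: 20.0
```

Request:
drive_tool([
  {"claw": 1, "travel": [0, 0, 0.1], "spin": 0},
  {"claw": 1, "travel": [0, 0, 0.25], "spin": 0},
  {"claw": 1, "travel": [0, 0, 0.45], "spin": 0},
  {"claw": 1, "travel": [0, 0.2, 0.5], "spin": 0},
  {"claw": 1, "travel": [-0.064, 0.4, 0.5], "spin": 0},
  {"claw": 1, "travel": [-0.064, 0.6, 0.5], "spin": 0},
  {"claw": 1, "travel": [-0.064, 0.8, 0.5], "spin": 0},
  {"claw": 1, "travel": [-0.064, 1, 0.5], "spin": 0},
  {"claw": 1, "travel": [-0.064, 1, 0.5], "spin": 0},
])

```text
time: 12.4
tool_pos: [0.4521, 0.047, 0.1276]
tool_rot: [0.705, 0.709, -0.0, -0.0]
contact_force: [-0.0, -1.3, -2.2]
opening: 0.0323
finger_force: 20.0
```

Request:
drive_tool([
  {"claw": 1, "travel": [0, 0.2, 0], "spin": 0},
  {"claw": 1, "travel": [0, 0.35, 0], "spin": 0},
  {"claw": 1, "travel": [0, 0.42, 0], "spin": 0},
  {"claw": 1, "travel": [0, 0.42, 0], "spin": 0},
  {"claw": 1, "travel": [0, 0.42, 0], "spin": 0},
  {"claw": 1, "travel": [0, 0.42, 0], "spin": 0},
])

```text
time: 13.0
tool_pos: [0.4527, 0.1265, 0.1278]
tool_rot: [0.707, 0.707, -0.0, 0.0]
contact_force: [0.3, -0.2, -0.9]
opening: 0.0326
finger_force: 20.0
```

```bash
cat >> h.py <<'E'
def held(f):
    o=get_obs();C,im=shot('wrist',f);tp=np.array(o['tool_pos']);z=tp[2]+.0445
    x,y=proj(C,tp+[0,0,.0445])
    g=im.max(2).astype(int);w=np.zeros(g.shape,np.uint8);cv2.circle(w,(int(x),int(y)),16,1,-1)
    n,l,s,c=cv2.connectedComponentsWithStats(((g<75)&(w>0)).astype(np.uint8))
    i=1+np.argmax(s[1:,4]);print('t',o['time'],'tcp',tp.round(4),'F',np.round(o['contact_force'],1),'open',o['opening'],'blob',s[i],'off',(ray(C,c[i],z)-tp).round(4))
E
python3 -c "
from h import *
held('pics/w5.png')"
```

```text
t 13.0 tcp [0.4527 0.1265 0.1278] F [ 0.3 -0.2 -0.9] open 0.03260815817369388 blob [242 254  27  23 390] off [-0.0001  0.0028  0.0445]
```

Request:
drive_tool([
  {"claw": 1, "travel": [0, 0.002, -0.1], "spin": 0},
  {"claw": 1, "travel": [0, 0.002, -0.2], "spin": 0},
  {"claw": 1, "travel": [0, 0.002, -0.25], "spin": 0},
  {"claw": 1, "travel": [0, 0.002, -0.3], "spin": 0},
  {"claw": 1, "travel": [0, 0.002, -0.34], "spin": 0},
  {"claw": 1, "travel": [0, 0.002, -0.38], "spin": 0},
  {"claw": 1, "travel": [0, 0.002, -0.42], "spin": 0},
  {"claw": 1, "travel": [0, 0.002, -0.45], "spin": 0},
  {"claw": 1, "travel": [0, 0.002, -0.48], "spin": 0},
  {"claw": 1, "travel": [0, 0.002, -0.486], "spin": 0},
  {"claw": 1, "travel": [0, 0.002, -0.486], "spin": 0},
])

```text
time: 14.15
tool_pos: [0.4526, 0.1281, 0.0306]
tool_rot: [0.706, 0.708, -0.0, -0.0]
contact_force: [-0.3, -0.2, -1.1]
opening: 0.0322
finger_force: 20.0
```

Request:
drive_tool([
  {"claw": 0.3, "travel": [0, 0, -0.002], "spin": 0},
  {"claw": 0.3, "travel": [0, 0, -0.002], "spin": 0},
  {"claw": 0.3, "travel": [0, 0, -0.002], "spin": 0},
  {"claw": 0.3, "travel": [0, 0, -0.002], "spin": 0},
  {"claw": 0.3, "travel": [0, 0, 0.1], "spin": 0},
  {"claw": 0.3, "travel": [0, 0, 0.3], "spin": 0},
  {"claw": 0.3, "travel": [0, 0, 0.5], "spin": 0},
  {"claw": 0.3, "travel": [0, -0.25, 0.5], "spin": 0},
  {"claw": 0.3, "travel": [0, -0.5, 0.5], "spin": 0},
  {"claw": 0.3, "travel": [0, -0.75, 0.5], "spin": 0},
  {"claw": 0.3, "travel": [0.032, -1, 0.5], "spin": 0},
])

```text
time: 15.25
tool_pos: [0.4584, -0.0734, 0.131]
tool_rot: [0.706, 0.708, 0.0, 0.0]
contact_force: [1.4, 0.5, -0.9]
opening: 0.0657
finger_force: 0.0
```

Request:
drive_tool([
  {"claw": 0.3, "travel": [0, -0.25, 0], "spin": 0},
  {"claw": 0.3, "travel": [0, -0.5, 0], "spin": 0},
  {"claw": 0.3, "travel": [0, -0.67, 0], "spin": 0},
  {"claw": 0.3, "travel": [0, -0.74, 0], "spin": 0},
  {"claw": 0.3, "travel": [0, -0.74, 0], "spin": 0},
  {"claw": 0.3, "travel": [0, -0.74, 0], "spin": 0},
  {"claw": 0.3, "travel": [0, -0.74, 0], "spin": 0},
])

```text
time: 15.95
tool_pos: [0.4591, -0.2181, 0.1307]
tool_rot: [0.706, 0.708, 0.0, -0.0]
contact_force: [0.2, 0.4, 0.4]
opening: 0.0657
finger_force: 0.0
```

```bash
python3 - <<'E'
from h import *
o=get_obs();print(o['tool_pos'])
C,im=shot('scene','pics/s6.png')
cv2.imwrite('pics/s6z.png',cv2.resize(cv2.cvtColor(im,cv2.COLOR_RGB2BGR)[120:330,130:350],None,fx=2.5,fy=2.5))
E
```

```text
[ 0.45914763 -0.21812541  0.13070679]
```

View pics/s6z.png

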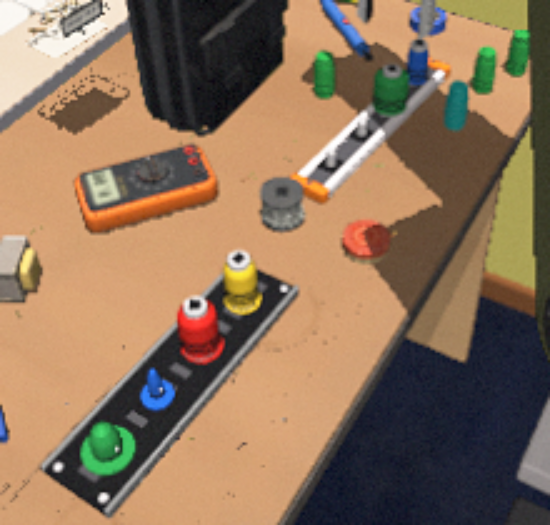

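Yellow is home too. Green is next.

Request:
drive_tool([
  {"claw": 0.3, "travel": [0, -0.006, -0.2], "spin": 0},
  {"claw": 0.3, "travel": [0, -0.006, -0.4], "spin": 0},
  {"claw": 0.3, "travel": [0, -0.006, -0.48], "spin": 0},
  {"claw": 0.3, "travel": [0, -0.006, -0.513], "spin": 0},
  {"claw": 0.3, "travel": [0, -0.006, -0.513], "spin": 0},
  {"claw": 1, "travel": [0, -0.006, -0.513], "spin": 0},
  {"claw": 1, "travel": [0, -0.006, -0.513], "spin": 0},
  {"claw": 1, "travel": [0, -0.006, -0.513], "spin": 0},
  {"claw": 1, "travel": [0, -0.006, -0.513], "spin": 0},
  {"claw": 1, "travel": [0, -0.006, -0.513], "spin": 0},
  {"claw": 1, "travel": [0, -0.006, -0.513], "spin": 0},
  {"claw": 1, "travel": [0, -0.006, -0.513], "spin": 0},
])

```text
time: 17.2
tool_pos: [0.4593, -0.2209, 0.0288]
tool_rot: [0.706, 0.708, 0.0, 0.001]
contact_force: [-1.0, 0.9, 6.8]
opening: 0.0432
finger_force: 20.0
```

Request:
drive_tool([
  {"claw": 1, "travel": [0, 0, 0.1], "spin": 0},
  {"claw": 1, "travel": [0, 0, 0.25], "spin": 0},
  {"claw": 1, "travel": [0, 0, 0.45], "spin": 0},
  {"claw": 1, "travel": [0, 0.2, 0.5], "spin": 0},
  {"claw": 1, "travel": [0, 0.4, 0.5], "spin": 0},
  {"claw": 1, "travel": [0, 0.6, 0.5], "spin": 0},
  {"claw": 1, "travel": [0, 0.8, 0.5], "spin": 0},
  {"claw": 1, "travel": [0, 1, 0.5], "spin": 0},
])

```text
time: 18.0
tool_pos: [0.4585, -0.0193, 0.1281]
tool_rot: [0.707, 0.708, -0.0, -0.0]
contact_force: [0.9, 0.4, -2.3]
opening: 0.0432
finger_force: 20.0
```

Request:
drive_tool([
  {"claw": 1, "travel": [0.025, 0.2, 0], "spin": 0},
  {"claw": 1, "travel": [0.025, 0.4, 0], "spin": 0},
  {"claw": 1, "travel": [0.025, 0.6, 0], "spin": 0},
  {"claw": 1, "travel": [0.025, 0.8, 0], "spin": 0},
  {"claw": 1, "travel": [0.025, 1, 0], "spin": 0},
])

```text
time: 18.5
tool_pos: [0.4635, 0.1809, 0.128]
tool_rot: [0.706, 0.708, -0.0, -0.0]
contact_force: [0.5, -0.4, -2.9]
opening: 0.0429
finger_force: 20.0
```

Request:
drive_tool([
  {"claw": 1, "travel": [0, 0.2, 0], "spin": 0},
  {"claw": 1, "travel": [0, 0.4, 0], "spin": 0},
  {"claw": 1, "travel": [0, 0.6, 0], "spin": 0},
  {"claw": 1, "travel": [0, 0.735, 0], "spin": 0},
  {"claw": 1, "travel": [0, 0.735, 0], "spin": 0},
  {"claw": 1, "travel": [0, 0.735, 0], "spin": 0},
  {"claw": 1, "travel": [0, 0.735, 0], "spin": 0},
])

```text
time: 19.2
tool_pos: [0.4639, 0.3254, 0.1279]
tool_rot: [0.707, 0.708, -0.0, -0.0]
contact_force: [0.1, -0.5, -1.5]
opening: 0.0431
finger_force: 20.0
```

```bash
python3 -c "
from h import *
held('pics/w7.png')"
```

```text
t 19.2 tcp [0.4639 0.3254 0.1279] F [ 0.1 -0.5 -1.5] open 0.04307314368574591 blob [241 254  29  25 401] off [-0.0002  0.0019  0.0445]
```

Request:
drive_tool([
  {"claw": 1, "travel": [0, 0, -0.1], "spin": 0},
  {"claw": 1, "travel": [0, 0, -0.2], "spin": 0},
  {"claw": 1, "travel": [0, 0, -0.25], "spin": 0},
  {"claw": 1, "travel": [0, 0, -0.3], "spin": 0},
  {"claw": 1, "travel": [0, 0, -0.34], "spin": 0},
  {"claw": 1, "travel": [0, 0, -0.38], "spin": 0},
  {"claw": 1, "travel": [0, 0, -0.42], "spin": 0},
  {"claw": 1, "travel": [0, 0, -0.45], "spin": 0},
  {"claw": 1, "travel": [0, 0, -0.48], "spin": 0},
  {"claw": 1, "travel": [0, 0, -0.485], "spin": 0},
  {"claw": 1, "travel": [0, 0, -0.485], "spin": 0},
])

```text
time: 20.35
tool_pos: [0.464, 0.3263, 0.031]
tool_rot: [0.706, 0.708, -0.0, 0.0]
contact_force: [-0.0, -0.1, -2.8]
opening: 0.0429
finger_force: 20.0
```

Request:
drive_tool([
  {"claw": 0.35, "travel": [0, 0, -0.002], "spin": 0},
  {"claw": 0.35, "travel": [0, 0, -0.002], "spin": 0},
  {"claw": 0.35, "travel": [0, 0, -0.002], "spin": 0},
  {"claw": 0.35, "travel": [0, 0, -0.002], "spin": 0},
  {"claw": 0.35, "travel": [0, 0, 0.1], "spin": 0},
  {"claw": 0.35, "travel": [0, 0, 0.3], "spin": 0},
  {"claw": 0.35, "travel": [0, 0, 0.5], "spin": 0},
  {"claw": 0.35, "travel": [0, -0.25, 0.5], "spin": 0},
  {"claw": 0.35, "travel": [0, -0.5, 0.5], "spin": 0},
  {"claw": 0.35, "travel": [0, -0.75, 0.5], "spin": 0},
  {"claw": 0.35, "travel": [-0.057, -1, 0.5], "spin": 0},
])

```text
time: 21.45
tool_pos: [0.4529, 0.1256, 0.1313]
tool_rot: [0.706, 0.708, 0.0, 0.0]
contact_force: [0.5, -0.9, 1.0]
opening: 0.0613
finger_force: 0.0
```

Request:
drive_tool([
  {"claw": 0.35, "travel": [0, -0.25, 0], "spin": 0},
  {"claw": 0.35, "travel": [0, -0.5, 0], "spin": 0},
  {"claw": 0.35, "travel": [0, -0.75, 0], "spin": 0},
  {"claw": 0.35, "travel": [0, -1, 0], "spin": 0},
])

```text
time: 21.85
tool_pos: [0.4525, -0.0745, 0.1315]
tool_rot: [0.706, 0.708, 0.0, 0.0]
contact_force: [0.7, 0.9, -0.1]
opening: 0.0611
finger_force: 0.0
```

Request:
drive_tool([
  {"claw": 0.35, "travel": [0, -0.25, 0], "spin": 0},
  {"claw": 0.35, "travel": [0, -0.5, 0], "spin": 0},
  {"claw": 0.35, "travel": [0, -0.75, 0], "spin": 0},
  {"claw": 0.35, "travel": [0, -1, 0], "spin": 0},
  {"claw": 0.35, "travel": [0, -1, 0], "spin": 0},
  {"claw": 0.35, "travel": [0, -1, 0], "spin": 0},
  {"claw": 0.35, "travel": [0, -1, 0], "spin": 0},
])

```text
time: 22.55
tool_pos: [0.4529, -0.2716, 0.1311]
tool_rot: [0.706, 0.708, 0.0, -0.0]
contact_force: [-0.2, 0.5, 0.3]
opening: 0.0612
finger_force: 0.0
```

Request:
drive_tool([
  {"claw": 0.35, "travel": [0, -0.063, -0.1], "spin": 0},
  {"claw": 0.35, "travel": [0, -0.063, -0.2], "spin": 0},
  {"claw": 0.35, "travel": [0, -0.063, -0.4], "spin": 0},
  {"claw": 0.35, "travel": [0, -0.063, -0.48], "spin": 0},
  {"claw": 0.35, "travel": [0, -0.063, -0.515], "spin": 0},
  {"claw": 0.35, "travel": [0, -0.063, -0.515], "spin": 0},
  {"claw": 1, "travel": [0, -0.063, -0.515], "spin": 0},
  {"claw": 1, "travel": [0, -0.063, -0.515], "spin": 0},
  {"claw": 1, "travel": [0, -0.063, -0.515], "spin": 0},
  {"claw": 1, "travel": [0, -0.063, -0.515], "spin": 0},
  {"claw": 1, "travel": [0, -0.063, -0.515], "spin": 0},
  {"claw": 1, "travel": [0, -0.063, -0.515], "spin": 0},
  {"claw": 1, "travel": [0, -0.063, -0.515], "spin": 0},
  {"claw": 1, "travel": [0, -0.063, -0.515], "spin": 0},
])

```text
time: 23.95
tool_pos: [0.4529, -0.2852, 0.0284]
tool_rot: [0.706, 0.708, 0.0, 0.0]
contact_force: [-2.2, 0.5, 5.3]
opening: 0.0271
finger_force: 20.0
```

Request:
drive_tool([
  {"claw": 1, "travel": [0, 0, 0.1], "spin": 0},
  {"claw": 1, "travel": [0, 0, 0.25], "spin": 0},
  {"claw": 1, "travel": [0, 0, 0.45], "spin": 0},
  {"claw": 1, "travel": [0, 0.2, 0.5], "spin": 0},
  {"claw": 1, "travel": [0, 0.4, 0.5], "spin": 0},
  {"claw": 1, "travel": [0, 0.6, 0.5], "spin": 0},
  {"claw": 1, "travel": [0, 0.8, 0.5], "spin": 0},
  {"claw": 1, "travel": [0, 1, 0.5], "spin": 0},
])

```text
time: 24.75
tool_pos: [0.4524, -0.0835, 0.1279]
tool_rot: [0.707, 0.708, -0.0, -0.0]
contact_force: [1.3, -0.6, -1.5]
opening: 0.0271
finger_force: 20.0
```

Request:
drive_tool([
  {"claw": 1, "travel": [0.035, 0.2, 0], "spin": 0},
  {"claw": 1, "travel": [0.035, 0.4, 0], "spin": 0},
  {"claw": 1, "travel": [0.035, 0.6, 0], "spin": 0},
  {"claw": 1, "travel": [0.035, 0.8, 0], "spin": 0},
  {"claw": 1, "travel": [0.035, 1, 0], "spin": 0},
])

```text
time: 25.25
tool_pos: [0.4594, 0.1165, 0.1279]
tool_rot: [0.706, 0.708, -0.0, -0.0]
contact_force: [0.4, -0.5, -1.1]
opening: 0.0269
finger_force: 20.0
```

Request:
drive_tool([
  {"claw": 1, "travel": [0, 0.2, 0], "spin": 0},
  {"claw": 1, "travel": [0, 0.4, 0], "spin": 0},
  {"claw": 1, "travel": [0, 0.6, 0], "spin": 0},
  {"claw": 1, "travel": [0, 0.735, 0], "spin": 0},
  {"claw": 1, "travel": [0, 0.735, 0], "spin": 0},
  {"claw": 1, "travel": [0, 0.735, 0], "spin": 0},
  {"claw": 1, "travel": [0, 0.735, 0], "spin": 0},
])

```text
time: 25.95
tool_pos: [0.4598, 0.2611, 0.1279]
tool_rot: [0.707, 0.708, -0.0, -0.0]
contact_force: [-0.5, -0.7, -1.1]
opening: 0.0274
finger_force: 20.0
```

```bash
python3 -c "
from h import *
held('pics/w8.png')"
```

```text
t 25.95 tcp [0.4598 0.2611 0.1279] F [-0.5 -0.7 -1.1] open 0.02739426001910657 blob [243 257  26  24 396] off [-0.0002  0.0003  0.0445]
```

Request:
drive_tool([
  {"claw": 1, "travel": [0, 0, -0.1], "spin": 0},
  {"claw": 1, "travel": [0, 0, -0.2], "spin": 0},
  {"claw": 1, "travel": [0, 0, -0.25], "spin": 0},
  {"claw": 1, "travel": [0, 0, -0.3], "spin": 0},
  {"claw": 1, "travel": [0, 0, -0.34], "spin": 0},
  {"claw": 1, "travel": [0, 0, -0.38], "spin": 0},
  {"claw": 1, "travel": [0, 0, -0.42], "spin": 0},
  {"claw": 1, "travel": [0, 0, -0.45], "spin": 0},
  {"claw": 1, "travel": [0, 0, -0.48], "spin": 0},
  {"claw": 1, "travel": [0, 0, -0.486], "spin": 0},
  {"claw": 1, "travel": [0, 0, -0.486], "spin": 0},
])

```text
time: 27.1
tool_pos: [0.4599, 0.2619, 0.0308]
tool_rot: [0.706, 0.708, -0.0, 0.0]
contact_force: [1.1, -0.1, -2.3]
opening: 0.0273
finger_force: 20.0
```

Request:
drive_tool([
  {"claw": 0.4, "travel": [0, 0, -0.002], "spin": 0},
  {"claw": 0.4, "travel": [0, 0, -0.002], "spin": 0},
  {"claw": 0.4, "travel": [0, 0, -0.002], "spin": 0},
  {"claw": 0.4, "travel": [0, 0, -0.002], "spin": 0},
  {"claw": 0.4, "travel": [0, 0, 0.1], "spin": 0},
  {"claw": 0.4, "travel": [0, 0, 0.3], "spin": 0},
  {"claw": 0.4, "travel": [0, 0, 0.5], "spin": 0},
  {"claw": 0.4, "travel": [0, -0.25, 0.7], "spin": 0},
  {"claw": 0.4, "travel": [0, -0.5, 0.7], "spin": 0},
  {"claw": 0.4, "travel": [0, -0.75, 0.7], "spin": 0},
  {"claw": 0.4, "travel": [0, -1, 0.7], "spin": 0},
  {"claw": 0.4, "travel": [0, -1, 0.7], "spin": 0},
  {"claw": 0.4, "travel": [0, -1, 0.7], "spin": 0},
])

```text
time: 28.4
tool_pos: [0.4599, 0.0607, 0.1711]
tool_rot: [0.707, 0.707, 0.0, 0.0]
contact_force: [-0.9, -0.1, -0.5]
opening: 0.0564
finger_force: 0.0
```

```bash
python3 - <<'E'
from h import *
C,im=shot('scene','pics/s9.png');W,wi=shot('wrist','pics/w9.png')
a=cv2.resize(cv2.cvtColor(im,cv2.COLOR_RGB2BGR)[210:330,130:260],None,fx=3,fy=3)
b=cv2.resize(cv2.cvtColor(wi,cv2.COLOR_RGB2BGR)[:260,150:390],(332,360))
cv2.imwrite('pics/f9.png',np.hstack([a,b]))
E
```

```text
(no output)
```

View pics/f9.png

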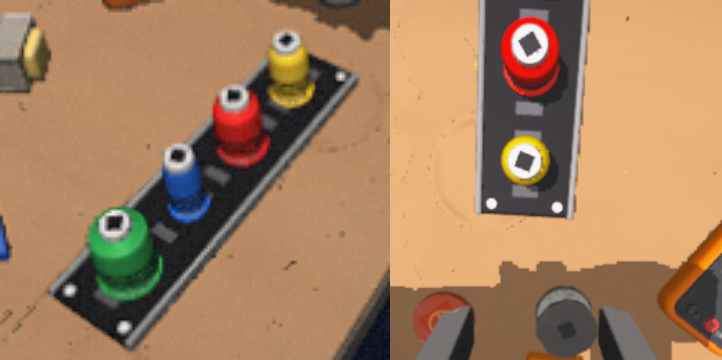

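The picture shows all four upright on their own flanges, with the gripper clear. I'll check the drive-end heights in the scene view, then hand in.

```bash
python3 - <<'E'
from h import *
C=cam('scene');im=cv2.cvtColor(cv2.imread('pics/s9.png'),cv2.COLOR_BGR2RGB);g=im.max(2).astype(int)
for n,x,y in[('green',.464,.3277),('blue',.4602,.2618),('red',.4566,.1959),('yellow',.4528,.13)]:
    p=proj(C,(x,y,.074));q=proj(C,(x,y,.084))
    w=np.zeros(g.shape,np.uint8);cv2.circle(w,tuple(int(round(v)) for v in p),4,1,-1)
    yy,xx=np.nonzero((g<110)&(w>0));print(n,'home',p.round(1),'+10mm',q.round(1),'seen',xx.mean().round(1),yy.mean().round(1),len(xx))
E
```

```text
green home [167.7 283. ] +10mm [166.8 280.2] seen 167.7 283.5 19
blue home [188.8 260.6] +10mm [188.1 257.8] seen 188.9 261.5 15
red home [207.7 240.3] +10mm [207.3 237.5] seen 207.4 241.2 13
yellow home [225. 222.] +10mm [224.7 219.2] seen 224.7 222.7 10
```

All four are at home height.

```bash
python3 -c "
from station import *
print(hand_in())"
```

```text
the job is handed in; nothing more can be done
None
```

All four sockets stand upright and fully home on the pegs of their own colour, released and at rest, and the job was handed in at about 28 s of the 112 s allowed.

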